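Start the setting timer, then wedge up the tilt plate and hold it

ROBOT

A 6-joint arm with a two-finger parallel gripper is mounted at the origin on a cart in front of the work surface, level with it; the furniture and walls round the work are solid. World frame = base frame: x ahead of the robot, y to its left, z up, the work surface at z = 0. Lengths are in mm, angles in rad, forces in N, time in s.
With the tool pointing down it reaches from about 350 to 875 mm from the base axis. Payload 4.2 kg.
Tool frame: the origin (TCP) lies midway between the tips of the shut fingers; the grasp point (between the pads) lies 19 mm behind it; x points along the fingers, y is the direction in which the jaws open and shut, and the axes are right-handed (so a half turn about x gives the same grasp; the last joint's range is limited). The gripper opens to 85 mm and grips with 20 to 120 N. Pads are 22 mm wide; open, the fingers measure 114 mm over their backs; the gripper's body (76 mm by 85 mm) begins 54 mm behind the grasp point. The pads swing forward as they close: fully open they stand 13 mm farther back than shut.
Start: joints at [1.591, 0.385, 0.008, 0, -1.194, -0.259], TCP at [147.804, 607.251, 231.312] pointing down, gripper open.
Joint ranges: [-3.14, 3.14], [-1.21, 2.06], [-1.07, 1.41], [-3.16, 2.05], [-2.99, -0.16], [-3.1, 3.1]. Speed limits (rad/s): [2.79, 2.79, 3.14, 3.14, 3.14, 3.14].

INTERFACE

Orientations are given as a unit quaternion [x, y, z, w].
In Python, from bench import readout, imaging, arm gives the robot as it stands.
- The arm moves only by the tool arm_command, never from a script. Its argument "increments" is a list of rows, each a list of 3 entries, a list of its own where there are three numbers: the turn, a rotation vector about the world's x, y, z in degrees, then the shift along the world's x, y, z in mm, then the closure, from 0 (fully open) to 1 (shut). In form: [[[ax, ay, az], [tx, ty, tz], fingers], ...]. A call has exactly 5 rows; each row is the pose to reach, as a shift and turn from the pose measured when the call began; what a row does not reach only later rows make up. A row lasts 1/10 s, in which the tool goes at most 50 mm and 8.59 degrees, less where a joint would pass 70% of its speed; a pose out of reach is approached as far as the arm can. A call with a gripper value outside its range is refused whole. The fingers move at their own pace and stop on an object; the grip force is fixed at half the most. Time passes only in rows, so rows that repeat a pose let the fingers close, or fill a call up. It gives the time, the measured TCP pose, the force and the opening at its end, in the units of the state.
- readout.read_state(): the state, without advancing time (a new reading comes with each control period).
- imaging.get_image(name): name is "scene" or "top" or "wrist"; returns (picture, depth): 400x640x3 uint8, blue, green, red; 400x640 float32, mm along the optical axis (not along the pixel's ray), 0 where there is no reading.
- imaging.camera_info(name): a dict with "vfov" (degrees; the focal length in pixels is half the picture's height over the tangent of half this angle, whatever the lens; pixels are square), "cx", "cy" (the principal point, pixels), "eye" and "rotation" of the camera in the world; the wrist camera has in their place "T_tool_cam" (4x4, takes a point from camera to tool coordinates, whose origin is the TCP and whose axes are the tool frame's). Camera axes: x right, y down, z forward; pixel columns grow to the right and rows downward; lengths in mm; the calibration is good to about 2 mm. A picture is of the moment at which its call begins: read the wrist's pose just before it. camera_info takes no time and is no camera call.
- arm.job_done(): hands the job in, once; it reports no verdict.
The state is a dict: "clock": time; "joints": joint angles; "joint_vel": joint speeds; "joint_efforts": joint torques, N m; "position": TCP position; "ee_rot": TCP orientation; "contact_force": force on the tool from outside, world axes, zero at the start; "wrist_torque": the same for the moment, N m; "gripper_width": finger opening in mm.
Only numpy, scipy, OpenCV 4.12 (cv2) and the standard library are available. Lean on these libraries where they do the work, as an engineer would, in place of code of your own. Each camera call takes 0.05 s, during which the arm holds its last target. There are 200 camera calls.

TASK

On the timer panel press the red key and let it up, then press the green key and let it up, leaving the blue key alone. Then take the orange wedge by its grip block and, keeping it flat on the worktop and square to the plate, push its thin end under the front edge of the aluminium tilt plate until the edge just lifts off its rests, by about 5 mm (3 to 7, and at no time more than a centimetre). Finish while still holding the wedge there, with your hand clear of the plate, the petri dishes still in the middle of the plate, and the jar of beans, the blue-capped bottle and the red marker left where they stand.

Things in the scene. Friction and masses are not known exactly. Their poses are not given: they have to be found in the camera images.
- station: Grey base of the tilt plate, fixed to the worktop, 185 x 170 mm, origin on the worktop near its middle; its x axis points from the plate's free front edge to the hinge at the far side, y to the left, z up. The space under the plate is open from the front, 136 mm wide between two side rails (6 mm high, centred 76 mm to either side, starting 17 mm in front of the edge's nose bar) and 120 mm deep behind the nose bar; its floor is the worktop.
- plate: Aluminium plate, 0.17 x 0.16 m, hinged to the base along its far edge (free to swing up, 0.55 to 1.05 kg without the dishes, no spring). Origin on the hinge axis, 88 mm behind the base's origin and 17 mm up. At rest it lies level with its top 24 mm above the worktop (white side strips 26 mm) and its front edge on two rubber rests at the corners.
- plate_edge (a point): Underside of the plate's front edge (a dark round steel nose bar of 8 mm diameter, 160 mm long, along y of the base), at its middle; 176 mm from the hinge, 88 mm in front of the base's origin. 12 mm above the worktop at rest; lifted by 5 mm it is at 17 mm.
- petri: Two white stacked petri dishes, 90 mm across, 32 mm high, 50 g, loose in the middle of the plate. Origin at the centre of the underside.
- wedge: Orange plastic wedge, 0.2 kg, flat on the worktop, 40 mm wide. Origin on its underside; its x axis points to the thin tip, z up. The ramp runs from 28 mm high at x = -52 mm straight down to 4 mm at the tip, x = +60 mm (slope 0.214: 1 mm of lift for each 4.7 mm of push). It first touches the resting plate edge with the tip 37 mm past the edge, and lifts it 5 mm with the tip 61 mm past. Behind the thick end stands the grip block.
- wedge_grip (a point): Middle of the graspable part of the grip block, 42 mm above the wedge's underside, 62 mm behind its origin (x = -62 mm). The block is 24 mm along the wedge's x and 22 mm across (y), up to 60 mm high, on a foot 40 mm wide and 20 mm high. Best gripped across (along the wedge's y).
- wedge_tip (a point): Middle of the thin end of the wedge at the worktop, 122 mm ahead of the grip block's middle.
- panel: Grey timer panel, fixed, 110 x 150 x 12 mm, with a blank display strip (18 mm high) at its far side (+x). The three round keys stand in a row along its y, 22 mm on the near side of its middle, 46 mm apart; which colour is where changes. Origin at the centre of the underside.
- key_red_top (a point): Centre of the top of the red (clear) key, 28 mm across, 34 mm above the worktop when up, in a black collar 44 mm across whose top is 24 mm above the worktop.
- key_green_top (a point): Centre of the top of the green (start) key, same size.
- key_blue_top (a point): Centre of the top of the blue key, same size; not to be pressed.
- key_red (a joint): Red key's travel: 0 up, 0.006 m fully down (4 N); springs back when let go. Counts as pressed beyond 0.004 m and as up below 0.002 m.
- key_green (a joint): Green key's travel, the same.
- key_blue (a joint): Blue key's travel, the same.
- cup: Bystander: clear jar of dark beans with a red lid, 62 mm across, 73 mm high, loose, left of the tilt plate. Origin at the underside.
- bottle: Bystander: white bottle with a blue cap, 56 mm across, 101 mm high, loose, right of the tilt plate. Origin at the underside.
- marker: Bystander: white marker pen with a red cap, 122 mm long, 14 mm thick, lying near the front edge. Origin at its middle on the underside.

How it is judged:
By the outcome, as a careful person would: the job done as asked, in the order asked, and still so for the second after the job is handed in, while the arm keeps its last pose, push and grip.
It also fails if it takes over 56 s, if anything falls off the work surface, if the arm or the gripper's body presses on something with over 40 N, if the wrist force passes 120 N, or if a joint passes its speed limit or range.

## Working session

There is one attempt and no reset: what is moved stays moved. The work goes in short steps, Python scripts to look and compute and a tool call to move; the robot and the scene stay as the last step left them, time stands still between calls to the robot, and variables do not carry over. Pictures are saved under pics/ and viewed, about 8 in all and at most 12, crops included, and the job is handed in when it is done.

Besides the shell and the picture viewer there is one more tool, called after ">>>" in YAML: its name, and indented under it one key for each argument. arm_command: Moves the arm, as the interface text tells. Its arguments: {"type":"object","properties":{"increments":{"type":"array","items":{"type":"array"}}},"required":["increments"]}

```bash
mkdir -p pics
cat > h.py <<'E'
import numpy as np, cv2
from bench import readout, imaging, arm
from scipy.spatial.transform import Rotation as R
def cam(name):
    st=readout.read_state(); im,d=imaging.get_image(name); ci=imaging.camera_info(name)
    f=im.shape[0]/2/np.tan(np.radians(ci['vfov'])/2)
    if 'eye' in ci: eye=np.array(ci['eye']); Rm=np.array(ci['rotation'])
    else:
        T=np.array(ci['T_tool_cam']); Rt=R.from_quat(st['ee_rot']).as_matrix()
        Rm=Rt@T[:3,:3]; eye=Rt@T[:3,3]+np.array(st['position'])
    return im,d,dict(f=f,cx=ci['cx'],cy=ci['cy'],eye=eye,R=Rm,info=ci)
def ray(c,u,v): return c['R']@np.array([(u-c['cx'])/c['f'],(v-c['cy'])/c['f'],1.])
def onplane(c,u,v,z):
    r=ray(c,u,v); return c['eye']+r*(z-c['eye'][2])/r[2]
def ondepth(c,d,u,v): return c['eye']+ray(c,u,v)*d[int(round(v)),int(round(u))]
E
python3 - <<'E'
from h import *
for n in ('top','scene'):
    im,d,c=cam(n); cv2.imwrite(f'pics/{n}0.png',im); np.savez(f'{n}0.npz',im=im,d=d); print(n,c)
print(readout.read_state())
E
```

```text
top {'f': np.float64(365.12269875041704), 'cx': 321.21951902771093, 'cy': 207.04087344397078, 'eye': array([503.29043723, 178.13748705, 978.86886848]), 'R': array([ 0.71440418, -0.69821579,  0.03701872, -0.02740428]), 'info': {'vfov': 57.42442429066622, 'cx': 321.21951902771093, 'cy': 207.04087344397078, 'eye': array([503.29043723, 178.13748705, 978.86886848]), 'rotation': array([ 0.71440418, -0.69821579,  0.03701872, -0.02740428])}}
scene {'f': np.float64(423.82456087771664), 'cx': 316.75813495420357, 'cy': 197.91558586335614, 'eye': array([184.66942498, 798.89561639, 832.7314391 ]), 'R': array([-0.24849143,  0.89182093, -0.36540541,  0.09688307]), 'info': {'vfov': 50.52462783119918, 'cx': 316.75813495420357, 'cy': 197.91558586335614, 'eye': array([184.66942498, 798.89561639, 832.7314391 ]), 'rotation': array([-0.24849143,  0.89182093, -0.36540541,  0.09688307])}}
{'clock': 0.1, 'joints': array([ 1.59058043e+00,  3.85502039e-01,  6.79843797e-03, -3.84654075e-04,
       -1.19404073e+00, -2.58576099e-01]), 'joint_vel': array([ 0.00126906, -0.00240511,  0.00202565,  0.00184035, -0.00082053,
       -0.00052373]), 'joint_efforts': array([-5.55438601e-04, -3.93317091e+01,  1.88930064e+01,  4.19785559e+00,
       -2.57750966e-03,  5.84508825e-06]), 'position': array([147.71883974, 606.7678121 , 230.33902134]), 'ee_rot': array([-0.70203676,  0.08497463,  0.70209604,  0.08357543]), 'contact_force': array([-0.32467826,  0.23364939, -0.67130819]), 'wrist_torque': array([-0.03131152,  0.05925883,  0.04631166]), 'gripper_width': 85.36835098008837}
```

View pics/top0.png

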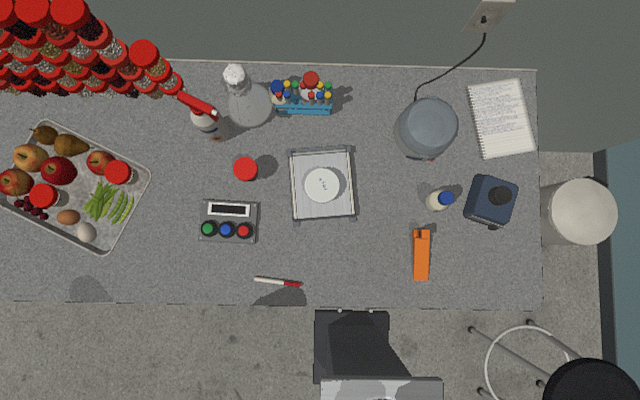

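View pics/scene0.png

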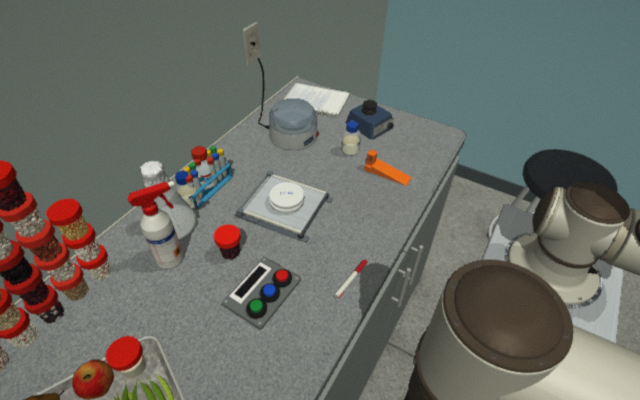

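Top view: panel keys green (208,229), blue (227,230), red (244,231); plate around (323,185); wedge (422,255) with its grip at the far end, thin end pointing to the robot; marker (278,281). The scene view agrees. Next I measure.

```bash
sed -i "s/Rm=np.array(ci\['rotation'\])/Rm=R.from_quat(ci['rotation']).as_matrix()/" h.py
cat >> h.py <<'E'
def blobs(im,lo,hi,amin=20,roi=None):
    m=cv2.inRange(cv2.cvtColor(im,cv2.COLOR_BGR2HSV),lo,hi)
    if roi: k=np.zeros_like(m); k[roi[1]:roi[3],roi[0]:roi[2]]=1; m*=k
    cs,_=cv2.findContours(m,cv2.RETR_EXTERNAL,cv2.CHAIN_APPROX_NONE)
    return sorted([x for x in cs if cv2.contourArea(x)>amin],key=cv2.contourArea,reverse=True)
def cen(k): m=cv2.moments(k); return m['m10']/m['m00'],m['m01']/m['m00']
COL=dict(green=((45,80,40),(85,255,255)),blue=((100,120,60),(125,255,255)),red=((0,150,80),(6,255,255)),orange=((5,170,120),(20,255,255)))
E
python3 - <<'E'
from h import *
np.set_printoptions(precision=1,suppress=True)
def old(n):
    z=np.load(n+'0.npz');ci=imaging.camera_info(n)
    return z['im'],z['d'],dict(f=200/np.tan(np.radians(ci['vfov'])/2),cx=ci['cx'],cy=ci['cy'],eye=ci['eye'],R=R.from_quat(ci['rotation']).as_matrix())
rois={'top':dict(green=(195,215,265,245),blue=(195,215,265,245),red=(195,215,265,245),orange=(400,220,440,290)),'scene':dict(green=(220,255,305,330),blue=(220,255,305,330),red=(265,255,300,330),orange=(355,145,420,190))}
for n in ('top','scene'):
    im,d,c=old(n)
    for k,r in rois[n].items():
        for b in blobs(im,*COL[k],12,r)[:2]:
            u,v=cen(b); print(n,k,(round(u,1),round(v,1)),cv2.contourArea(b),'plane34',onplane(c,u,v,34)[:2],'depth',ondepth(c,d,u,v))
            if k=='orange': print([onplane(c,*p,0)[:2] for p in cv2.boxPoints(cv2.minAreaRect(b))])
im,d,c=old('top')
for p in [(290,150),(353,146),(355,217),(292,220),(322,185)]: print(p,onplane(c,*p,24)[:2],ondepth(c,d,*p))
cr=[cv2.resize(im[135:230,270:375],None,fx=5,fy=5,interpolation=cv2.INTER_CUBIC)]
s,_,_=old('scene'); cr.append(cv2.resize(s[165:245,225:340],None,fx=3,fy=3,interpolation=cv2.INTER_CUBIC))
cv2.imwrite('pics/plate.png',cr[0])
E
```

```text
top green (207.1, 228.0) 85.5 plane34 [528.7 458.6] depth [528.7 458.   36.1]
top blue (225.0, 229.1) 83.0 plane34 [527.1 412.7] depth [527.  412.6  34.4]
top red (242.8, 230.4) 77.0 plane34 [524.8 366.8] depth [524.8 366.9  33.4]
top orange (420.8, 254.7) 710.0 plane34 [472.6 -93.1] depth [472.1 -97.6  18.4]
[array([539.5, -82.1]), array([ 540.5, -125.3]), array([ 407.8, -124.7]), array([406.9, -82. ])]
scene green (255.8, 305.6) 141.5 plane34 [527.4 463.8] depth [527.2 463.9  34.4]
scene blue (269.0, 289.9) 124.5 plane34 [525.7 418.1] depth [526.1 417.6  33. ]
scene red (281.7, 275.2) 107.0 plane34 [523.6 372.4] depth [522.2 374.1  37.2]
scene orange (385.3, 169.6) 546.0 plane34 [473.3 -73.6] depth [478.  -87.8  21. ]
[array([546.6, -79. ]), array([ 568.7, -173. ]), array([ 418.3, -172.9]), array([404.2, -82.4])]
(290, 150) [741.1 252.6] [744.5 253.6  10.3]
(353, 146) [756.4  84.9] [763.1  82.4  -1.5]
(355, 217) [566.6  76.9] [567.9  74.8   3.7]
(292, 220) [554.9 241.7] [556.  243.1   3.6]
(322, 185) [649.2 165.4] [644.8 165.7  52.9]
```

View pics/plate.png

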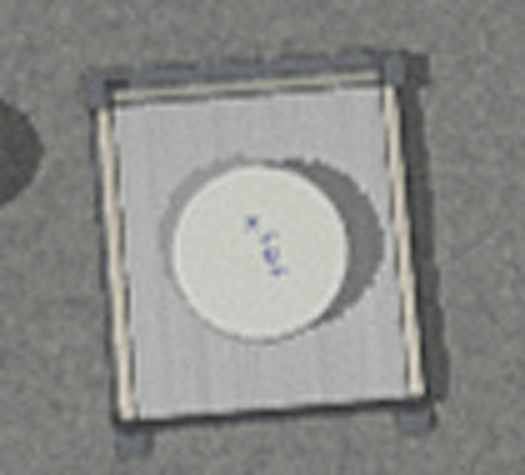

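Front edge faces the robot (rail ends at the lower side of the crop, (132,440) and (415,420)), and the plate is yawed about +4°. The keys measured in both views agree to ~5 mm. I move over the red key, shutting the fingers, for a closer wrist look.

>>> arm_command:
  increments:
    - [[0,0,0],[42,-26,0],1]
    - [[0,0,0],[84,-52,0],1]
    - [[0,0,0],[126,-79,0],1]
    - [[0,0,0],[168,-105,0],1]
    - [[0,0,0],[210,-131,0],1]

```text
clock: 0.6
position: [358.9, 474.3, 230.0]
ee_rot: [-0.702, 0.085, 0.702, 0.083]
contact_force: [0.3, 1.4, 0.1]
gripper_width: 12.2
```

>>> arm_command:
  increments:
    - [[0,0,0],[40,-25,0],1]
    - [[0,0,0],[80,-50,0],1]
    - [[0,0,0],[115,-72,0],1]
    - [[0,0,0],[115,-72,0],1]
    - [[0,0,0],[115,-72,0],1]

```text
clock: 1.1
position: [474.4, 401.3, 229.1]
ee_rot: [-0.701, 0.086, 0.703, 0.084]
contact_force: [-0.9, 0.4, 0.1]
gripper_width: -0.1
```

Run:
```python
from h import *
np.set_printoptions(precision=2,suppress=True)
s=readout.read_state(); print(s['clock'],s['position'],s['joints'],s['gripper_width']); print(R.from_quat(s['ee_rot']).as_matrix())
im,d,c=cam('wrist'); cv2.imwrite('pics/w1.png',im); print(c['eye'],c['R'])
for k in('green','blue','red'):
    for b in blobs(im,*COL[k],100)[:2]:
        u,v=cen(b); print(k,u,v,cv2.contourArea(b),onplane(c,u,v,34),ondepth(c,d,u,v))
```

```text
1.1 [474.41 401.34 229.15] [ 0.96  0.38 -0.    0.   -1.19  0.37] -0.14749967986605134
[[-0.   -0.24 -0.97]
 [-0.   -0.97  0.24]
 [-1.    0.    0.  ]]
[549.64 383.99 371.79] [[-0.24 -0.93 -0.29]
 [-0.97  0.23  0.07]
 [ 0.    0.3  -0.95]]
green 254.19844124700236 127.9523381294964 556.0 [530.69 459.31  34.  ] [530.72 459.21  34.46]
blue 296.26131874810085 119.27013065937405 548.5 [528.76 414.22  34.  ] [528.77 414.2   34.25]
red 339.2836815016651 110.31274598849531 550.5 [526.88 368.79  34.  ] [526.81 368.74  32.91]
```

View pics/w1.png

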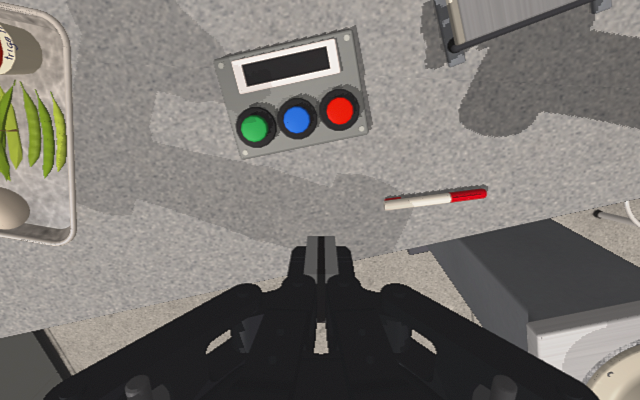

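Wrist view shows the keys at green (254,128), blue (296,119) and red (339,110), at height 34 as expected, and the shut fingertips at (320,240). Going down on the red key.

>>> arm_command:
  increments:
    - [[0,0,0],[26,-16,-35],1]
    - [[0,0,0],[52,-32,-70],1]
    - [[0,0,0],[52,-32,-115],1]
    - [[0,0,0],[52,-32,-155],1]
    - [[0,0,0],[52,-32,-180],1]

```text
clock: 1.65
position: [523.2, 369.7, 45.8]
ee_rot: [-0.7, 0.086, 0.704, 0.081]
contact_force: [0.2, -1.0, 0.1]
gripper_width: -0.5
```

>>> arm_command:
  increments:
    - [[0,0,0],[0,0,0],1]
    - [[0,0,0],[0,0,-5],1]
    - [[0,0,0],[0,0,-9],1]
    - [[0,0,0],[0,0,-12],1]
    - [[0,0,0],[0,0,-12],1]

```text
clock: 2.15
position: [523.4, 370.1, 34.7]
ee_rot: [-0.701, 0.086, 0.703, 0.082]
contact_force: [-1.2, -0.3, -0.6]
gripper_width: 0.2
```

>>> arm_command:
  increments:
    - [[0,0,0],[3,-1,-3],1]
    - [[0,0,0],[3,-1,-6],1]
    - [[0,0,0],[3,-1,-7],1]
    - [[0,0,0],[3,-1,-7],1]
    - [[0,0,0],[3,-1,-7],1]

```text
clock: 2.65
position: [527.2, 369.6, 28.4]
ee_rot: [-0.701, 0.085, 0.703, 0.082]
contact_force: [1.3, 0.6, 3.2]
gripper_width: -0.2
```

>>> arm_command:
  increments:
    - [[0,0,0],[0,0,-1],1]
    - [[0,0,0],[0,0,-2],1]
    - [[0,0,0],[0,0,-2],1]
    - [[0,0,0],[0,0,-2],1]
    - [[0,0,0],[0,0,-2],1]

```text
clock: 3.15
position: [527.3, 369.6, 28.0]
ee_rot: [-0.702, 0.085, 0.703, 0.082]
contact_force: [-1.6, -1.4, 11.4]
gripper_width: 0.0
```

Bottomed: 11 N at z = 28. Up and over to the green key, passing above the blue one.

>>> arm_command:
  increments:
    - [[0,0,0],[0,0,20],1]
    - [[0,0,0],[0,0,40],1]
    - [[0,0,0],[1,30,45],1]
    - [[0,0,0],[2,60,45],1]
    - [[0,0,0],[3,90,40],1]

```text
clock: 3.65
position: [530.1, 460.3, 68.3]
ee_rot: [-0.701, 0.085, 0.703, 0.082]
contact_force: [0.8, 0.3, 0.2]
gripper_width: -0.2
```

>>> arm_command:
  increments:
    - [[0,0,0],[0,1,-5],1]
    - [[0,0,0],[0,1,-17],1]
    - [[0,0,0],[0,1,-25],1]
    - [[0,0,0],[0,1,-29],1]
    - [[0,0,0],[0,1,-29],1]

```text
clock: 4.15
position: [529.8, 459.8, 38.0]
ee_rot: [-0.701, 0.086, 0.703, 0.082]
contact_force: [-0.1, -1.0, 0.5]
gripper_width: 0.0
```

>>> arm_command:
  increments:
    - [[0,0,0],[0,0,-4],1]
    - [[0,0,0],[0,0,-8],1]
    - [[0,0,0],[0,0,-11],1]
    - [[0,0,0],[0,0,-12],1]
    - [[0,0,0],[0,0,-12],1]

```text
clock: 4.65
position: [530.4, 459.8, 28.1]
ee_rot: [-0.701, 0.086, 0.703, 0.082]
contact_force: [-0.6, -2.5, 7.0]
gripper_width: 0.1
```

Bottomed at z = 28 again with 7 N. Now up and across to the wedge, opening the fingers, for a close look.

>>> arm_command:
  increments:
    - [[0,0,0],[0,0,45],1]
    - [[0,0,0],[0,0,90],1]
    - [[0,0,0],[-5,-25,130],0.5]
    - [[0,0,0],[-9,-60,160],0]
    - [[0,0,0],[-12,-100,185],0]

```text
clock: 5.15
position: [518.2, 359.7, 215.0]
ee_rot: [-0.702, 0.085, 0.702, 0.082]
contact_force: [0.3, -0.1, -0.1]
gripper_width: 43.4
```

>>> arm_command:
  increments:
    - [[0,0,3],[-3,-48,5],0]
    - [[0,0,6],[-6,-96,10],0]
    - [[0,0,9],[-9,-144,15],0]
    - [[0,0,12],[-12,-192,15],0]
    - [[0,0,14],[-15,-240,15],0]

```text
clock: 5.65
position: [502.5, 117.9, 230.3]
ee_rot: [0.707, 0.002, -0.707, 0.005]
contact_force: [0.4, -0.2, -0.5]
gripper_width: 85.4
```

>>> arm_command:
  increments:
    - [[0,0,0],[-3,-48,0],0]
    - [[0,0,0],[-6,-96,0],0]
    - [[0,0,0],[-9,-144,0],0]
    - [[0,0,0],[-12,-192,0],0]
    - [[0,0,0],[-15,-210,0],0]

```text
clock: 6.15
position: [486.6, -95.1, 230.2]
ee_rot: [0.707, 0.001, -0.707, 0.003]
contact_force: [-0.2, 1.0, 0.3]
gripper_width: 85.2
```

>>> arm_command:
  increments:
    - [[0,0,0],[0,0,0],0]
    - [[0,0,0],[0,0,0],0]
    - [[0,0,0],[0,0,0],0]
    - [[0,0,0],[0,0,0],0]
    - [[0,0,0],[0,0,0],0]

```text
clock: 6.65
position: [486.8, -94.1, 230.2]
ee_rot: [0.707, 0.002, -0.707, 0.004]
contact_force: [-0.2, 0.3, 0.1]
gripper_width: 85.6
```

Run:
```python
from h import *
np.set_printoptions(precision=2,suppress=True)
s=readout.read_state(); print(s['clock'],s['position'],s['joints'],s['gripper_width']); print(R.from_quat(s['ee_rot']).as_matrix())
im,d,c=cam('wrist'); cv2.imwrite('pics/w2.png',im); print(c['eye'],c['R'])
np.savez('w2.npz',im=im,d=d,eye=c['eye'],R=c['R'],f=c['f'],cx=c['cx'],cy=c['cy'])
for k in('orange','blue'):
    for b in blobs(im,*COL[k],150)[:2]:
        u,v=cen(b); print(k,u,v,cv2.contourArea(b),onplane(c,u,v,101),ondepth(c,d,u,v))
```

```text
6.65 [486.76 -94.15 230.23] [ 0.14  0.16 -0.3   0.   -1.1   1.44] 85.60141686268321
[[ 0.    0.01 -1.  ]
 [-0.   -1.   -0.01]
 [-1.    0.   -0.  ]]
[563.89 -92.71 372.96] [[ 0.01 -0.95 -0.3 ]
 [-1.   -0.01 -0.  ]
 [ 0.    0.3  -0.95]]
orange 324.08916478555307 168.42409706546275 3544.0 [499.99 -96.8  101.  ] [481.02 -98.01  20.26]
blue 376.7254562920269 22.578290105667623 1735.0 [ 615.17 -136.04  101.  ] [ 615.11 -135.99  101.33]
```

View pics/w2.png

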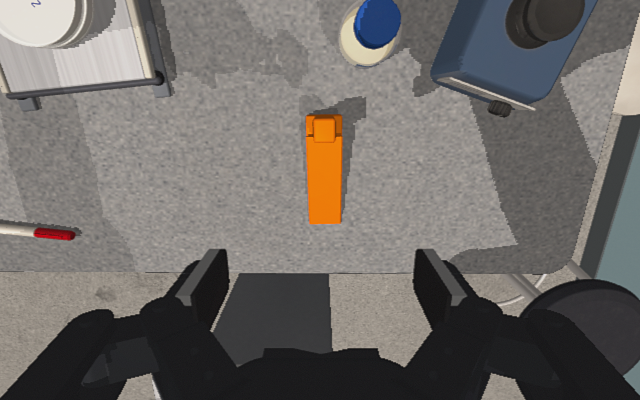

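Wrist view: wedge grip top around (324,130), tip corners (309,224) and (341,223); bottle cap (377,23) at (615,-136), clear of the hand by the plan. Computing the wedge pose.

Run:
```python
from h import *
np.set_printoptions(precision=1,suppress=True)
z=np.load('w2.npz'); c={k:z[k] for k in('eye','R','f','cx','cy')}; im,d=z['im'],z['d']
b=blobs(im,*COL['orange'],150)[0]; m=np.zeros(im.shape[:2],np.uint8); cv2.drawContours(m,[b],-1,255,-1)
# ramp mid-line: per row mean column, z of ramp from depth
P=[]
for v in range(145,223,3):
    us=np.flatnonzero(m[v]); l,r=us[0],us[-1]+1; u=(l+r-1)/2
    p=ondepth(c,d,int(round(u)),v); P.append(onplane(c,u,v,p[2]))
P=np.array(P); k=np.polyfit(P[:,0],P[:,1],1); print('slope',k[0],'deg',np.degrees(np.arctan(k[0])),P[0],P[-1])
vb=max(b[:,0,1]); print('tip',vb,onplane(c,325,vb+.5,2))
pts=np.array([ondepth(c,d,u,v) for v in range(105,145) for u in range(305,345) if d[v,u]>0]); t=pts[(pts[:,2]>55)&(pts[:,2]<66)]
print('block top',len(t),t.mean(0),t.min(0),t.max(0))
```

```text
slope 0.021584617142349723 deg 1.2365154594366685 [508.8 -97.5  26.9] [411.6 -99.5   5.2]
tip 223 [ 405.5 -100.2    2. ]
block top 558 [528.6 -96.9  59.7] [ 516.5 -108.    56.1] [540.1 -86.1  62.1]
```

>>> arm_command:
  increments:
    - [[0,0,0.7],[20,-1,-40],0]
    - [[0,0,0.7],[41,-3,-85],0]
    - [[0,0,0.7],[41,-3,-130],0]
    - [[0,0,0.7],[41,-3,-150],0]
    - [[0,0,0.7],[41,-3,-150],0]

```text
clock: 7.2
position: [525.4, -97.0, 76.7]
ee_rot: [-0.704, -0.006, 0.71, -0.008]
contact_force: [-0.5, -0.8, -0.3]
gripper_width: 85.0
```

>>> arm_command:
  increments:
    - [[0,0,0],[2.5,0,-20],0]
    - [[0,0,0],[2.5,0,-40],0]
    - [[0,0,0],[2.5,0,-50],0]
    - [[0,0,0],[2.5,0,-50],0]
    - [[0,0,0],[2.5,0,-50],0]

```text
clock: 7.7
position: [529.0, -96.9, 28.0]
ee_rot: [-0.705, -0.006, 0.709, -0.009]
contact_force: [-0.0, -0.2, 0.3]
gripper_width: 85.5
```

>>> arm_command:
  increments:
    - [[0,0,0],[0,0,0],0.4]
    - [[0,0,0],[0,0,0],0.7]
    - [[0,0,0],[0,0,0],1]
    - [[0,0,0],[0,0,0],1]
    - [[0,0,0],[0,0,0],1]

```text
clock: 8.2
position: [529.1, -96.9, 28.4]
ee_rot: [-0.705, -0.006, 0.709, -0.009]
contact_force: [-1.1, -0.1, 1.9]
gripper_width: 21.2
```

Run:
```python
from h import *
s=readout.read_state(); print(s); print(R.from_quat(s['ee_rot']).as_matrix().round(4))
```

```text
{'clock': 8.2, 'joints': array([ 0.12228064,  0.4784374 , -0.44508699,  0.0050957 , -0.65310488,
        1.46536342]), 'joint_vel': array([-0.00051055,  0.00026364,  0.00230136,  0.00071346, -0.00044156,
       -0.00233679]), 'joint_efforts': array([-1.27707463e-02, -3.60420120e+01,  1.19504285e+01,  2.60253198e+00,
        1.30604329e-01, -1.21761236e-02]), 'position': array([529.11227087, -96.90423927,  28.38466486]), 'ee_rot': array([-0.70513932, -0.00607262,  0.7089893 , -0.00870823]), 'contact_force': array([-1.06766662, -0.12237867,  1.93441242]), 'wrist_torque': array([0.03106063, 0.13368363, 0.01160469]), 'gripper_width': 21.15890769315403}
[[-0.0054  0.0209 -0.9998]
 [-0.0038 -0.9998 -0.0209]
 [-1.      0.0037  0.0055]]
```

Gripped: 21 mm wide, with the tool almost vertical. I lift straight, then carry it in front of the plate and look at the edge before turning.

>>> arm_command:
  increments:
    - [[0,0,0],[0,0,30],1]
    - [[0,0,0],[0,0,70],1]
    - [[0,0,0],[-5,30,110],1]
    - [[0,0,0],[-10,65,145],1]
    - [[0,0,0],[-15,105,170],1]

```text
clock: 8.7
position: [514.2, 8.8, 200.6]
ee_rot: [-0.706, -0.006, 0.708, -0.008]
contact_force: [0.6, 0.3, -1.8]
gripper_width: 21.1
```

>>> arm_command:
  increments:
    - [[0,0,0],[-5,40,0],1]
    - [[0,0,0],[-10,80,0],1]
    - [[0,0,0],[-15,120,0],1]
    - [[0,0,0],[-20,145,0],1]
    - [[0,0,0],[-20,145,0],1]

```text
clock: 9.2
position: [493.3, 156.4, 199.9]
ee_rot: [-0.706, -0.007, 0.708, -0.009]
contact_force: [-0.5, -0.6, -1.5]
gripper_width: 21.1
```

>>> arm_command:
  increments:
    - [[0,0,0],[0,0,0],1]
    - [[0,0,0],[0,0,0],1]
    - [[0,0,0],[0,0,0],1]
    - [[0,0,0],[0,0,0],1]
    - [[0,0,0],[0,0,0],1]

```text
clock: 9.7
position: [493.4, 155.7, 199.9]
ee_rot: [-0.706, -0.007, 0.708, -0.009]
contact_force: [-0.5, -0.8, -2.8]
gripper_width: 21.4
```

Run:
```python
from h import *
np.set_printoptions(precision=2,suppress=True)
s=readout.read_state(); print(s['clock'],s['position'],s['joints'],s['gripper_width'],s['contact_force'],s['wrist_torque'])
im,d,c=cam('wrist'); cv2.imwrite('pics/w3.png',im)
np.savez('w3.npz',im=im,d=d,eye=c['eye'],R=c['R'],f=c['f'],cx=c['cx'],cy=c['cy'])
```

```text
9.7 [493.42 155.69 199.93] [ 0.62  0.23 -0.3  -0.   -1.05  0.97] 21.388707943274134 [-0.52 -0.8  -2.75] [-0.01 -0.05  0.  ]
```

View pics/w3.png

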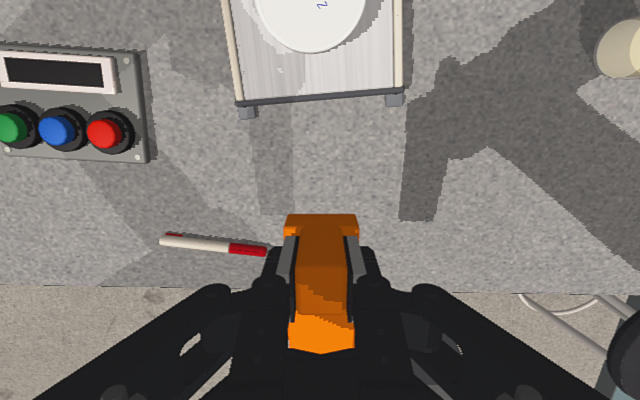

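Wrist view: wedge held, block aligned with the hand; the nose bar runs from (236,103) to (403,95), rail ends at (248,112) and (394,100), dishes in the middle. Fitting the bar line.

Run:
```python
from h import *
np.set_printoptions(precision=2,suppress=True)
z=np.load('w3.npz'); c={k:z[k] for k in('eye','R','f','cx','cy')}; im,d=z['im'],z['d']
g=cv2.cvtColor(im,cv2.COLOR_BGR2GRAY).astype(int)
P=[]
for u in range(240,400,4):
    v0=103.5-(u-236)*8.5/167; vs=[v for v in range(int(v0)-9,int(v0)+9)]
    col=g[vs,u]; w=np.clip(95-col,0,None)
    if w.sum()>40: v=(w*np.array(vs)).sum()/w.sum(); P.append((u,v))
P=np.array(P); k=np.polyfit(P[:,0],P[:,1],1); r=P[:,1]-np.polyval(k,P[:,0]); ok=abs(r)<1.5; k=np.polyfit(P[ok,0],P[ok,1],1); print(k,ok.sum(),len(P),r.std())
print(g[88:112,300], g[88:112,350])
for zz in (16,):
    a=onplane(c,236,np.polyval(k,236),zz);b=onplane(c,403,np.polyval(k,403),zz)
    dd=a-b; print(a,b,'len',np.linalg.norm(dd),'yaw',np.degrees(np.arctan2(-dd[0],dd[1])),'mid',(a+b)/2)
v=int(round(np.polyval(k,236))); print(g[v,222:246],g[int(np.polyval(k,403)),392:416])
# white dish lid top circle
w=cv2.inRange(im,(150,150,150),(255,255,255))
p=ondepth(c,d,310,30); print('dish depth',p)
# rails front
for p in [(248,118),(394,106),(248,112),(394,100)]: print(onplane(c,*p,6))
```

```text
[ -0.08 123.83] 39 40 0.4463136465636077
[183 185 211 212 213 215 192 114  83  89  92  90  78  76 160 162 161 160
 158 155 154 153 152 158] [213 205 190  96  82  90  91  87  76 100 152 155 155 156 158 157 157 153
 151 151 151 158 168 176]
[556.53 241.07  16.  ] [573.21  76.98  16.  ] len 164.93694295181885 yaw 5.804318512082491 mid [564.87 159.03  16.  ]
[157 157 154 151 148 151 153 156 156 157 157 156 126  92  93  93  83  77
  78  77  77  78  77  76] [ 92  92  93  94  92  92  92  91  90  90  83  74 107 158 168 165 157 147
 141 143 149 154 159 163]
dish depth [617.98 167.31  55.63]
[542.5  232.04   6.  ]
[557.71  82.17   6.  ]
[548.54 231.75   6.  ]
[563.6   82.71   6.  ]
```

Edge middle (566,159), yaw 5.8° (bar and rail ends agree; rail-to-bar offset and lengths match). Turning the wedge by -175° up high while backing off.

>>> arm_command:
  increments:
    - [[0,0,-8.5],[-6,-2,0],1]
    - [[0,0,-17],[-12,-4,0],1]
    - [[0,0,-25.5],[-18,-6,0],1]
    - [[0,0,-34],[-24,-8,0],1]
    - [[0,0,-42.5],[-30,-10,0],1]

```text
clock: 10.25
position: [463.2, 145.5, 200.0]
ee_rot: [-0.659, 0.252, 0.663, 0.251]
contact_force: [0.7, -0.1, -2.7]
gripper_width: 21.1
```

>>> arm_command:
  increments:
    - [[0,0,-8.5],[-6,0,0],1]
    - [[0,0,-17],[-12,0,0],1]
    - [[0,0,-25.5],[-18,0,0],1]
    - [[0,0,-34],[-24,0,0],1]
    - [[0,0,-42.5],[-30,0,0],1]

```text
clock: 10.75
position: [433.0, 145.2, 200.1]
ee_rot: [-0.522, 0.475, 0.525, 0.476]
contact_force: [0.2, 0.2, -1.1]
gripper_width: 21.1
```

>>> arm_command:
  increments:
    - [[0,0,-8.5],[-3,0,0],1]
    - [[0,0,-17],[-6,0,0],1]
    - [[0,0,-25.5],[-9,0,0],1]
    - [[0,0,-34],[-12,0,0],1]
    - [[0,0,-42.5],[-15,0,0],1]

```text
clock: 11.25
position: [417.8, 144.9, 200.2]
ee_rot: [-0.312, 0.633, 0.315, 0.635]
contact_force: [0.6, -0.3, -2.3]
gripper_width: 21.4
```

>>> arm_command:
  increments:
    - [[0,0,-8.5],[0,0,0],1]
    - [[0,0,-17],[0,0,0],1]
    - [[0,0,-25.5],[0,0,0],1]
    - [[0,0,-34],[0,0,0],1]
    - [[0,0,-42.5],[0,0,0],1]

```text
clock: 11.75
position: [417.7, 144.7, 200.3]
ee_rot: [-0.059, 0.703, 0.061, 0.706]
contact_force: [0.1, -0.9, -2.1]
gripper_width: 21.2
```

```bash
cat >> h.py <<'E'
def target(back, yaw=5.8, E=(566,159)):
    """shift/turn from the present pose so that TCP is `back` mm before the edge on the plate's axis, tool as grasped, turned about z"""
    s=readout.read_state(); M=R.from_quat(s['ee_rot'])
    G=R.from_quat([-0.70513932,-0.00607262,0.7089893,-0.00870823])
    T=R.from_euler('z',yaw-181.2,degrees=True)*G
    a=np.radians(yaw); e=np.array([np.cos(a),np.sin(a)])
    p=np.array(E)-back*e
    lat=np.array([-e[1],e[0]])@(s['position'][:2]-np.array(E)); along=e@(s['position'][:2]-np.array(E))
    print(s['clock'].__round__(2),'pos',s['position'].round(1),'turn',np.degrees((T*M.inv()).as_rotvec()).round(2),'shift',(p-s['position'][:2]).round(1),28.4-s['position'][2].round(1),'along',along.round(1),'lat',lat.round(1),'F',s['contact_force'].round(1),'q6',s['joints'][5].round(2),s['gripper_width'].round(1))
E
python3 -c "
from h import *
target(150)"
```

```text
Traceback (most recent call last):
  File "h.py", line 31, in target
    print(s['clock'].__round__(2),'pos',s['position'].round(1),'turn',np.degrees((T*M.inv()).as_rotvec()).round(2),'shift',(p-s['position'][:2]).round(1),28.4-s['position'][2].round(1),'along',along.round(1),'lat',lat.round(1),'F',s['contact_force'].round(1),'q6',s['joints'][5].round(2),s['gripper_width'].round(1))
                                                                                                                                                                                                                                                                                                ^^^^^^^^^^^^^^^^^^^^^^^^
AttributeError: 'float' object has no attribute 'round'
```

```bash
sed -i "s/s\['gripper_width'\].round(1)/round(s['gripper_width'],1)/" h.py; python3 -c "
from h import *
target(150)"
```

```text
11.75 pos [417.7 144.7 200.3] turn [ 0.07 -0.09 -3.96] shift [-1.  -0.9] -171.9 along -148.9 lat 0.8 F [ 0.1 -0.9 -2.1] q6 -2.1 21.2
```

>>> arm_command:
  increments:
    - [[0,0,-4],[-1,-1,-40],1]
    - [[0,0,-4],[-1,-1,-80],1]
    - [[0,0,-4],[-1,-1,-120],1]
    - [[0,0,-4],[-1,-1,-150],1]
    - [[0,0,-4],[-1,-1,-150],1]

```text
clock: 12.25
position: [414.3, 141.6, 47.1]
ee_rot: [-0.036, 0.708, 0.034, 0.705]
contact_force: [-0.6, -0.6, -2.5]
gripper_width: 21.3
```

Run:
```python
from h import *
target(150)
im,d,c=cam('scene'); np.savez('s1.npz',im=im,d=d); cv2.imwrite('pics/s1.png',im)
im2,_,_=cam('top'); 
a=cv2.resize(im[150:310,200:420],None,fx=3,fy=3,interpolation=cv2.INTER_CUBIC); cv2.imwrite('pics/s1c.png',a)
cv2.imwrite('pics/t1c.png',cv2.resize(im2[120:320,230:430],None,fx=3,fy=3,interpolation=cv2.INTER_CUBIC))
```

```text
12.25 pos [414.3 141.6  47.1] turn [ 0.4  -0.53  0.1 ] shift [2.5 2.3] -18.700000000000003 along -152.7 lat -2.0 F [-0.6 -0.6 -2.5] q6 -2.17 21.3
```

View pics/s1c.png

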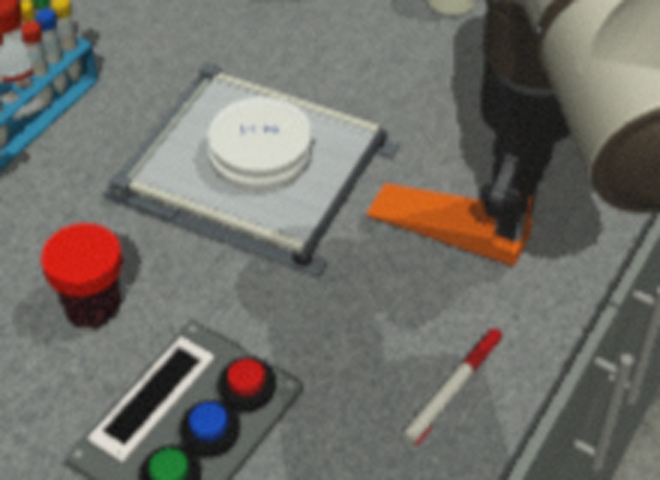

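Scene crop: wedge held before the edge, tip at (375,205), pointing to the middle of the nose bar; marker and jar undisturbed. Lowering onto the worktop with the small turn fix.

>>> arm_command:
  increments:
    - [[0.4,-0.5,0],[2.5,2.3,-6],1]
    - [[0.4,-0.5,0],[2.5,2.3,-12],1]
    - [[0.4,-0.5,0],[2.5,2.3,-16],1]
    - [[0.4,-0.5,0],[2.5,2.3,-17],1]
    - [[0.4,-0.5,0],[2.5,2.3,-17],1]

```text
clock: 12.85
position: [419.8, 146.1, 33.8]
ee_rot: [-0.033, 0.702, 0.039, 0.711]
contact_force: [-0.9, -0.4, -1.7]
gripper_width: 21.3
```

```bash
python3 -c "
from h import *
target(150)"
```

```text
12.85 pos [419.8 146.1  33.8] turn [-0.31  0.43  0.01] shift [-3.1 -2.3] -5.399999999999999 along -146.7 lat 2.0 F [-0.9 -0.4 -1.7] q6 -2.17 21.3
```

>>> arm_command:
  increments:
    - [[-0.2,0.2,0],[-2,-2,-1],1]
    - [[-0.2,0.2,0],[-2,-2,-2],1]
    - [[-0.2,0.2,0],[-2,-2,-3],1]
    - [[-0.2,0.2,0],[-2,-2,-4],1]
    - [[-0.2,0.2,0],[-2,-2,-4],1]

```text
clock: 13.35
position: [417.8, 144.1, 29.7]
ee_rot: [-0.034, 0.703, 0.038, 0.709]
contact_force: [-0.5, 0.5, -1.6]
gripper_width: 21.3
```

```bash
python3 -c "
from h import *
target(150)"
```

```text
13.35 pos [417.8 144.1  29.7] turn [-0.1   0.21  0.01] shift [-1.  -0.3] -1.3000000000000007 along -149.0 lat 0.2 F [-0.5  0.5 -1.6] q6 -2.17 21.3
```

Good tracking. Lower the last bit onto the worktop.

>>> arm_command:
  increments:
    - [[-0.1,0.2,0],[0,0,-0.5],1]
    - [[-0.1,0.2,0],[0,0,-1],1]
    - [[-0.1,0.2,0],[0,0,-1.5],1]
    - [[-0.1,0.2,0],[0,0,-1.5],1]
    - [[-0.1,0.2,0],[0,0,-1.5],1]

```text
clock: 13.85
position: [417.9, 144.2, 28.4]
ee_rot: [-0.034, 0.704, 0.037, 0.708]
contact_force: [0.6, 0.2, 1.1]
gripper_width: 21.6
```

```bash
python3 -c "
from h import *
target(103)"
```

```text
13.85 pos [417.9 144.2  28.4] turn [-0.01  0.04  0.  ] shift [45.6  4.4] 0.0 along -148.8 lat 0.3 F [0.6 0.2 1.1] q6 -2.17 21.6
```

Resting lightly, aligned. Slide forward till just short of the touch.

>>> arm_command:
  increments:
    - [[0,0,0],[11,1.1,0],1]
    - [[0,0,0],[22,2.2,0],1]
    - [[0,0,0],[33,3.3,0],1]
    - [[0,0,0],[44,4.4,0],1]
    - [[0,0,0],[50,5,0],1]

```text
clock: 14.35
position: [469.2, 149.4, 28.4]
ee_rot: [-0.034, 0.704, 0.037, 0.708]
contact_force: [-3.7, 0.6, 5.5]
gripper_width: 21.2
```

```bash
python3 -c "
from h import *
target(86)"
```

```text
14.35 pos [469.2 149.4  28.4] turn [-0.01  0.05  0.03] shift [11.2  0.9] 0.0 along -97.3 lat 0.2 F [-3.7  0.6  5.5] q6 -2.11 21.2
```

>>> arm_command:
  increments:
    - [[0,0,0],[2,0.2,0.2],1]
    - [[0,0,0],[4,0.4,0.2],1]
    - [[0,0,0],[6,0.6,0.2],1]
    - [[0,0,0],[8,0.8,0.2],1]
    - [[0,0,0],[8,0.8,0.2],1]

```text
clock: 14.85
position: [477.5, 150.3, 28.4]
ee_rot: [-0.034, 0.704, 0.037, 0.709]
contact_force: [-0.5, -0.0, -1.6]
gripper_width: 21.4
```

>>> arm_command:
  increments:
    - [[0,0,0],[1,0.1,0],1]
    - [[0,0,0],[2,0.2,0],1]
    - [[0,0,0],[3,0.3,0],1]
    - [[0,0,0],[4,0.4,0],1]
    - [[0,0,0],[4,0.4,0],1]

```text
clock: 15.35
position: [479.4, 150.1, 28.4]
ee_rot: [-0.035, 0.705, 0.037, 0.707]
contact_force: [-6.5, 1.9, 6.1]
gripper_width: 21.5
```

>>> arm_command:
  increments:
    - [[0,0,0],[1,0.1,0],1]
    - [[0,0,0],[2,0.2,0],1]
    - [[0,0,0],[3,0.3,0],1]
    - [[0,0,0],[4,0.4,0],1]
    - [[0,0,0],[4,0.4,0],1]

```text
clock: 15.85
position: [480.5, 149.5, 28.4]
ee_rot: [-0.035, 0.707, 0.036, 0.705]
contact_force: [-10.2, 1.2, 7.8]
gripper_width: 21.5
```

```bash
python3 -c "
from h import *
target(62)"
```

```text
15.85 pos [480.5 149.5  28.4] turn [ 0.21 -0.45  0.01] shift [23.8  3.2] 0.0 along -86.0 lat -0.8 F [-10.2   1.2   7.8] q6 -2.09 21.5
```

Touch at 86 mm before the edge, exactly as predicted. Pushing on with a larger lead since the arm is compliant.

>>> arm_command:
  increments:
    - [[0,-0.3,0],[2,0.3,0.2],1]
    - [[0,-0.3,0],[4,0.5,0.2],1]
    - [[0,-0.3,0],[6,0.7,0.2],1]
    - [[0,-0.3,0],[8,1,0.2],1]
    - [[0,-0.3,0],[9,1.2,0.2],1]

```text
clock: 16.35
position: [485.3, 148.7, 28.3]
ee_rot: [-0.037, 0.708, 0.034, 0.704]
contact_force: [-13.8, -0.5, 10.3]
gripper_width: 21.5
```

```bash
python3 -c "
from h import *
target(62)"
```

```text
16.35 pos [485.3 148.7  28.3] turn [ 0.45 -0.63  0.07] shift [19.  4.] 0.09999999999999787 along -81.3 lat -2.1 F [-13.8  -0.5  10.3] q6 -2.09 21.5
```

>>> arm_command:
  increments:
    - [[0.2,-0.3,0],[3,1,0.3],1]
    - [[0.4,-0.6,0],[6,2,0.5],1]
    - [[0.4,-0.6,0],[9,3,0.5],1]
    - [[0.4,-0.6,0],[11,3.5,0.5],1]
    - [[0.4,-0.6,0],[12,4,0.5],1]

```text
clock: 16.85
position: [493.0, 150.2, 28.3]
ee_rot: [-0.035, 0.708, 0.034, 0.705]
contact_force: [-12.0, -2.8, 9.6]
gripper_width: 21.4
```

Run:
```python
from h import *
target(62)
im,d,c=cam('scene'); np.savez('s2.npz',im=im,d=d)
cv2.imwrite('pics/s2c.png',cv2.resize(im[170:250,220:400],None,fx=4,fy=4,interpolation=cv2.INTER_CUBIC))
```

```text
16.85 pos [493.  150.2  28.3] turn [ 0.33 -0.55  0.17] shift [11.3  2.6] 0.09999999999999787 along -73.5 lat -1.4 F [-12.   -2.8   9.6] q6 -2.08 21.4
```

View pics/s2c.png

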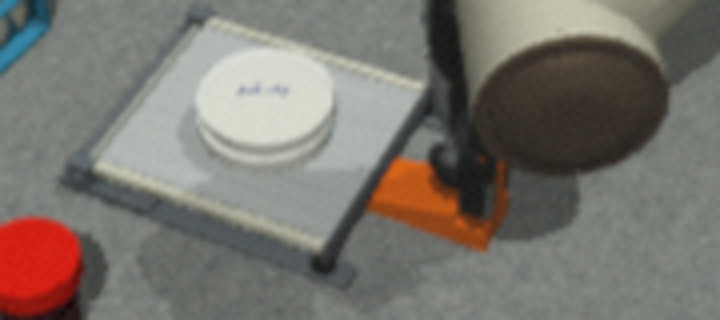

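Scene crop: wedge under the edge's middle, square, dishes in place. Predicted lift ~2.7 mm; 11 mm of push to go.

>>> arm_command:
  increments:
    - [[0.2,-0.3,0.1],[4,1,0.4],1]
    - [[0.3,-0.5,0.1],[8,2.5,0.5],1]
    - [[0.3,-0.5,0.1],[11,3.5,0.5],1]
    - [[0.3,-0.5,0.1],[13,4,0.5],1]
    - [[0.3,-0.5,0.1],[14,4.5,0.5],1]

```text
clock: 17.4
position: [502.9, 152.3, 28.3]
ee_rot: [-0.035, 0.708, 0.034, 0.705]
contact_force: [-11.2, -3.1, 8.5]
gripper_width: 21.5
```

Run:
```python
from h import *
target(62)
```

```text
17.4 pos [502.9 152.3  28.3] turn [ 0.3  -0.55  0.16] shift [1.4 0.5] 0.09999999999999787 along -63.4 lat -0.3 F [-11.2  -3.1   8.5] q6 -2.07 21.5
```

>>> arm_command:
  increments:
    - [[0,0,0],[3,0.5,0],1]
    - [[0,0,0],[3,0.5,0],1]
    - [[0,0,0],[3,0.5,0],1]
    - [[0,0,0],[3,0.5,0],1]
    - [[0,0,0],[3,0.5,0],1]

```text
clock: 17.9
position: [503.4, 151.9, 28.3]
ee_rot: [-0.036, 0.71, 0.034, 0.703]
contact_force: [-9.3, 0.3, 6.4]
gripper_width: 21.1
```

Run:
```python
from h import *
target(62)
def pose(n):
    ci=imaging.camera_info(n); return dict(f=200/np.tan(np.radians(ci['vfov'])/2),cx=ci['cx'],cy=ci['cy'],eye=ci['eye'],R=R.from_quat(ci['rotation']).as_matrix())
def lift(c,d):
    v,u=np.mgrid[0:400,0:640]; rays=np.stack([(u-c['cx'])/c['f'],(v-c['cy'])/c['f'],np.ones_like(u)],-1)@c['R'].T
    P=c['eye']+rays*d[...,None]; a=np.radians(5.8); q=P[...,:2]-np.array([566,159])
    x=q@[np.cos(a),np.sin(a)]; y=q@[-np.sin(a),np.cos(a)]
    m=(d>0)&(abs(y)<65)&(x>12)&(x<160)&(np.hypot(x-88,y)>56)&(P[...,2]>5)&(P[...,2]<45)
    k=np.polyfit(x[m],P[...,2][m],1); dish=(d>0)&(P[...,2]>50)&(P[...,2]<70)&(np.hypot(x-88,y)<70)
    return m.sum(),'z@edge',np.polyval(k,0).round(2),'z@hinge',np.polyval(k,176).round(2),'dish',x[dish].mean().round(1),y[dish].mean().round(1)
for n in('scene','top'):
    print(n,'before',lift(pose(n),np.load(n+'0.npz')['d']))
    ds=[cam(n) for _ in range(3)]; print(n,'now',lift(pose(n),np.median([x[1] for x in ds],0)))
im=ds[0][0]; s=cam('scene')[0]
cv2.imwrite('pics/end.png',np.vstack([cv2.resize(s[150:310,200:420],(660,480))[:300],cv2.resize(im[130:300,250:470],(660,300))]))
```

```text
17.9 pos [503.4 151.9  28.3] turn [ 0.42 -0.82  0.16] shift [1.  0.9] 0.09999999999999787 along -63.0 lat -0.8 F [-9.3  0.3  6.4] q6 -2.07 21.1
scene before (np.int64(869), 'z@edge', np.float64(24.03), 'z@hinge', np.float64(23.86), 'dish', np.float64(80.3), np.float64(4.4))
scene now (np.int64(838), 'z@edge', np.float64(29.18), 'z@hinge', np.float64(23.86), 'dish', np.float64(80.7), np.float64(5.5))
top before (np.int64(1324), 'z@edge', np.float64(23.45), 'z@hinge', np.float64(23.07), 'dish', np.float64(77.8), np.float64(-0.6))
top now (np.int64(1327), 'z@edge', np.float64(28.3), 'z@hinge', np.float64(23.05), 'dish', np.float64(78.7), np.float64(-0.7))
```

View pics/end.png

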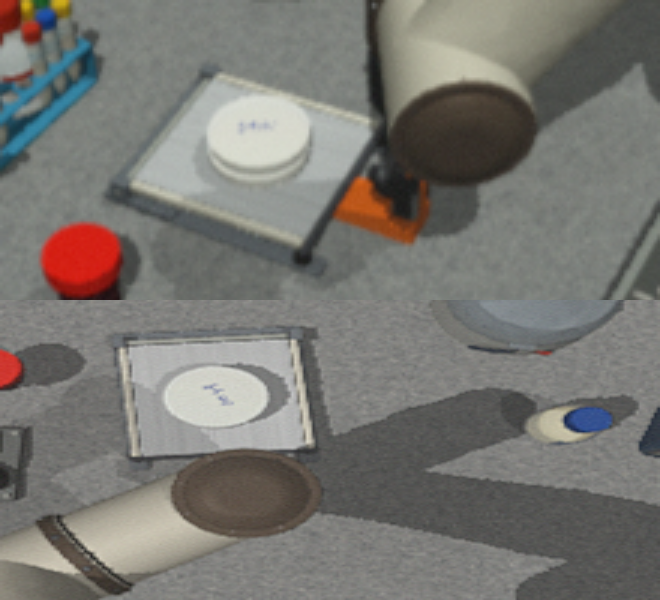

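```bash
python3 -c "
from h import *
arm.job_done(); target(62)"
```

```text
the job is handed in; nothing more can be done
the job is handed in; nothing more can be done
```

The job is handed in. The arm still holds the wedge under the plate, and the front edge is up about 5 mm.

- **Keys:** I pressed red first and let it up, then green and let it up. Each went down to its stop, at 28 mm height, with 11 N on red and 7 N on green. The shut fingers passed well above the blue key.
- **Wedge:** I carried it by its grip block, turned it, set it flat in front of the plate and slid it in. It touched the edge 86 mm ahead of the hand, as the geometry predicted.
- **Lift:** The scene camera puts the edge about 5.2 mm up and the top camera about 4.9 mm. The hinge side did not move. Wedge travel also predicts about 5 mm.
- **Dishes:** They shifted by no more than about 1 mm.
- **Forces and time:** The largest force I read was 14 N. The clock was about 18 s at hand-in.

**Less certain:**
- The hand pitched about 0.8° from its grasp pose during the push. Its height stayed the same, so I take the wedge to be still flat.
- The hand ended 0.8 mm off the plate's centre line, and the final yaw error was about 0.2°.
- In the last pictures the jar and the bottle stand in place as far as I can see, though I did not measure them again. The marker was outside those crops; it was last seen in place before the push, and the planned path stayed clear of it.
- The readout I asked for after hand-in was refused, so I have no check from that final second.

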